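# Lock the mixing cup up into the bench mixer

### The arm

A 7-joint arm with a two-finger parallel gripper is mounted at the origin on the work surface. World frame = base frame: x ahead of the robot, y to its left, z up, the work surface at z = 0. Lengths are in m, angles in rad, forces in N, time in s.
With the tool pointing down it reaches from about 0.4 to 0.85 m from the base axis. Payload 10.4 kg.
Tool frame: the origin (TCP) lies on the centre line of the jaws, within the pads' length; the fingertips stand 11 mm ahead of it and the grasp point (between the pads) lies 8 mm behind it; z points along the fingers, y is the line along which they close (so a half turn about z gives the same grasp; the last joint's range is limited). The gripper opens to 87 mm and grips with 3 to 60 N. Pads are 19 mm wide; open, the fingers measure 117 mm over their backs; the gripper's body (75 mm by 190 mm) begins 51 mm behind the grasp point.
Start: joints at [-1.145, 0.332, -0.065, 1.46, 0.022, 1.35, -0.088], TCP at [0.271, 0.563, 0.196] pointing down, gripper open.
Joint ranges: [-2.6, 2.6], [-0.5, 2.12], [-1.47, 1.34], [0.16, 2.42], [-1.27, 4.41], [0.06, 2.06], [-2.6, 2.6]. Speed limits (rad/s): [2.22, 2.22, 2.79, 2.79, 3.14, 3.14, 3.14].

### API

Orientations are given as a unit quaternion [x, y, z, w].
In Python, from bench import r gives the robot as it stands.
- The arm moves only by the shell command python3 -m pendant 'ROWS' [OPENING] [FORCE]. ROWS is JSON, a list of rows, each a list of 4 numbers: the shift along the tool's x, y, z in m, then the turn about the tool's z in rad. A call has 1 to 8 rows; each row shifts and turns the commanded pose from where the row before left it, along the tool's axes as they then stand; what a row does not reach is not made up. A row lasts 1/12 s, in which the tool goes at most 41.7 mm and 7.16 degrees, less where a joint would pass 70% of its speed; a pose out of reach is approached as far as the arm can. A call with a gripper value outside its range is refused whole. OPENING is the opening, from 0 (shut) to 1 (fully open), set as the call begins (- or left out, the last holds). The fingers move at their own pace and stop on an object; FORCE is the grip in N (left out, the last holds). Time passes only in rows, so rows that do not move let the fingers close. It gives the time, the measured TCP pose, the force, the opening and the grip force at its end, in the units of the state.
- r.read_state(): the state, without advancing time (a new reading comes with each control period).
- r.camera(name): name is "scene" or "top"; returns a dict with "img" (420x560x3 uint8, red, green, blue), "camera_matrix" (3x3 intrinsics, pixels), "dist_coeffs" ([k1, k2, p1, p2, k3] as OpenCV has them; the pictures are not rectified), "xyz" and "attitude" of the camera in the world. Camera axes: x right, y down, z forward; pixel columns grow to the right and rows downward; lengths in m; the calibration is good to about 2 mm. A picture is of the moment at which its call begins. There is no depth.
- r.close_job(): hands the job in; it is judged then, once.
Trained networks look in the newest picture that a camera, given by its name, has taken for a name from the list of things; names that differ only in an ending like _2 or _b are one class to them, and where a whole thing is asked for, a point or a joint stands for the part that bears it (a point fixed in the world has none). Each returns a list of dicts, best first, with "score" (0 to 1); they miss things now and then, are a little off and sometimes report something else, mostly with a low value. They report only what shows in the picture. A call takes as long as a camera call.
- r.outline_of(thing, camera): "mask" (420x560 bool, what is visible of it) and "bbox" ([centre column, centre row, width, height] in pixels, round what is visible of it).
The state is a dict: "time": time; "joint_positions": joint angles; "joint_vel": joint speeds; "joint_torque": joint torques, N m; "ee_pos": TCP position; "eef_rot": TCP orientation; "ft_force": force on the tool from outside, world axes, zero at the start; "torque": the same for the moment, N m; "width": finger opening in m; "grip_force": force on a finger pad.
Only numpy, scipy, OpenCV 4.12 (cv2) and the standard library are available. Lean on these libraries where they do the work, as an engineer would, in place of code of your own. Each camera call takes 0.05 s, during which the arm holds its last target. There are 200 camera calls.

### The job

Take the steel mixing cup by its black handle, push it gently up into the collar under the mixer's head, feeling for the slots, and twist it anticlockwise (seen from above, from the blue mark to the red) until its lugs drop home and lock. Let go so that it hangs there by itself, never force it, and leave the tube rack and the two dropper bottles where they stand.

Things in the scene. Friction and masses are not known exactly. Their poses are not given: they have to be found in the camera images.
- cup: Steel mixing cup with a side handle, loose, upright on the bench, about 0.18 kg, 88 mm tall. Origin: centre of its underside, z up, handle along its own -x. Body 66 mm across up to z=50 mm, above it a neck 55 mm across, tapered at the top (from z=79 mm) to 40 mm
- grip (a point): On the cup's handle, at its red band: 105 mm from the cup's axis, z=40 mm. The black rubber handle is a level bar 18 mm wide, 26 mm tall (z=27 to 53 mm), from 53 to 145 mm from the axis. Pinched here from above, the gripper just clears the mixer's head; grip firmly (100 N or so): pushing up loads the handle off to one side and it can slip in pitch
- lugs (a point): On the cup's axis at the height of its lugs' centres (z=74 mm in the cup's frame). The lugs are three brass pins, 8 mm wide and high, flat on top and round below, that stick out of the neck to 38 mm from the axis: one above the handle, two at 120 degrees either side
- mixer: Fixed white bench mixer. Origin on the bench under the mount's axis, front = its own -x. Base plate 12 mm high, 180 mm wide, x=-80 to 170 mm; column 50 x 60 mm at x=125 mm, 212 mm high. Round head 92 mm across, from 135 to 205 mm above the bench. Balls on the head: blue = nominal handle direction on entering, red = when locked
- mount (a point): On the mount's axis, level with the collar's flat underside. The collar opens downward: bore 61 mm for the neck, 3 slots for the lugs. Nominal entry: cup yaw = mixer yaw - 0.5 rad (handle at the front, to the mixer's +y), but the slots are really off by an unknown angle up to 0.45 rad either way: find them by feel. Lugs fit within +-0.07 rad; elsewhere they butt, centres 4 mm below this point
- locked (a point): On the mount's axis, 8 mm above point mount: the lugs' centres lie at this height once locked. From the slot, turning anticlockwise, the lugs ride a ledge (centres 10 mm above point mount) that ramps to a crest 0.78 rad on (14 mm), then drop into a pocket (8 mm) that ends in a wall. Locked: cup turned 0.91 to 1.20 rad from the slot. Clockwise of the slot is a solid wall
- gasket_face (a point): On the mount's axis, 20 mm above point mount: face of a sprung rubber gasket inside. The cup's top meets it when the lugs' centres are 6 mm above point mount: about 2 N at first, 0.35 N more per mm, hard stop at 18 mm. It presses the lugs down into the pockets
- rack: White tube rack, 110 x 200 x 55 mm with capped tubes up to 88 mm high; leave it alone. Origin: centre of underside
- blue_bottle: Blue dropper bottle with a white tip, 32 mm across, 72 mm tall; leave it alone. Origin: centre of underside
- clear_bottle: Green-glass dropper bottle with a black tip, 32 mm across, 72 mm tall; leave it alone. Origin: centre of underside

How it is judged:
By the outcome, as a careful person would: the job done as asked, in the order asked, and still so for the second after the job is handed in, with the robot touching nothing.
It also fails if it takes over 72 s, if anything falls off the work surface, if the arm or the gripper's body presses on something with over 40 N, if the wrist force passes 120 N, or if a joint passes its speed limit or range.

## Working session

There is one attempt and no reset: what is moved stays moved. The work goes in short steps, Python scripts to look and compute and a shell command to move; the robot and the scene stay as the last step left them, time stands still between calls to the robot, and variables do not carry over. Pictures are saved under pics/ and viewed, at most 10 in all, crops included, and the job is handed in when it is done.

```bash
ls; mkdir -p pics
python3 - <<'E'
from bench import r
import cv2
s=r.read_state()
print(s)
for n in("scene","top"):
    c=r.camera(n); cv2.imwrite(f"pics/{n}0.png",c["img"][:,:,::-1]); print(n,c["camera_matrix"],c["dist_coeffs"],c["xyz"],c["attitude"])
    for t in("cup","mixer","grip","rack","blue_bottle","clear_bottle"):
        print(t,[(round(d["score"],2),[round(float(v),1) for v in d["bbox"]]) for d in r.outline_of(t,n)][:2])
E
```

```text
pics
{'time': 0.0, 'joint_positions': array([-1.14461563,  0.33285825, -0.0646717 ,  1.4609714 ,  0.02154419,
        1.34988283, -0.08850278]), 'joint_vel': array([ 5.73428394e-04, -4.86726070e-04,  2.24530400e-03,  1.14967515e-03,
       -8.55723775e-04, -8.87463112e-04,  2.31878792e-05]), 'joint_torque': array([-1.27404121e-03, -6.23240089e+01,  2.38324609e-02, -3.89893556e+01,
       -6.14581397e-02,  3.97498417e-02,  1.36949739e-04]), 'ee_pos': array([0.27098283, 0.56271659, 0.19514802]), 'eef_rot': array([ 2.22521814e-01,  9.74927450e-01, -6.98222481e-04, -1.48084051e-04]), 'ft_force': array([ 0.05121223, -0.29021311, -0.32394069]), 'torque': array([ 0.00123883, -0.00809266,  0.04958247]), 'grip_force': 0.0, 'width': 0.08665162946758746}
scene [[486.13026771   0.         275.96080371]
 [  0.         486.13026771 223.87369164]
 [  0.           0.           1.        ]] [-0.11596108  0.          0.          0.          0.        ] [ 1.17509508 -0.81859936  0.71090399] [ 0.82113925  0.29730803 -0.15396767 -0.46220366]
cup [(0.89, [347.6, 200.3, 50.5, 41.7])]
mixer [(0.88, [291.9, 272.5, 132.7, 137.8])]
grip [(0.81, [348.4, 199.1, 53.2, 36.2])]
rack [(0.78, [128.2, 318.0, 112.2, 88.6])]
blue_bottle [(0.6, [387.1, 217.3, 12.6, 30.5])]
clear_bottle [(0.6, [210.1, 239.6, 13.0, 27.7])]
top [[416.48693477   0.         284.25511038]
 [  0.         416.48693477 212.48975515]
 [  0.           0.           1.        ]] [-0.00961968  0.          0.          0.          0.        ] [ 0.40439257 -0.0686717   1.099811  ] [ 0.71243224 -0.69815399  0.04652584 -0.05344772]
cup [(0.68, [149.4, 212.7, 30.6, 69.3]), (0.68, [315.9, 159.4, 77.5, 115.6])]
mixer [(0.58, [315.6, 159.1, 77.6, 114.4])]
grip [(0.71, [150.0, 210.6, 30.8, 69.9]), (0.61, [314.7, 160.0, 74.6, 119.4])]
rack [(0.91, [427.2, 245.4, 86.9, 51.9])]
blue_bottle [(0.61, [165.7, 156.6, 11.7, 15.5])]
clear_bottle [(0.49, [308.4, 268.3, 14.7, 10.8])]
```

View pics/top0.png

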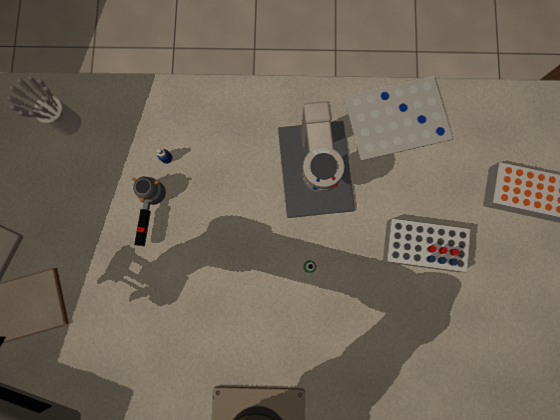

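View pics/scene0.png

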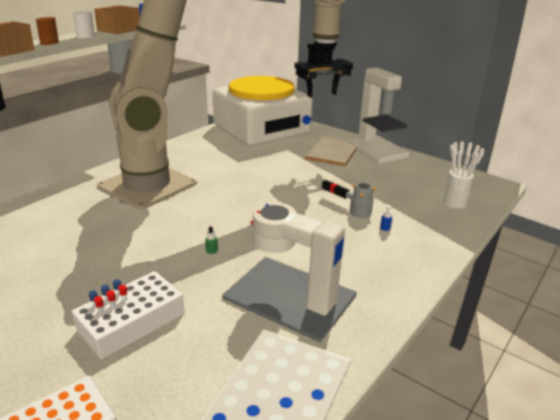

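```bash
cat > h.py <<'E'
import numpy as np, cv2
from bench import r
from scipy.spatial.transform import Rotation as R
def ray(c,px):
    px=np.array(px,float).reshape(-1,1,2)
    u=cv2.undistortPoints(px,c["camera_matrix"],np.array(c["dist_coeffs"])).reshape(-1,2)
    d=R.from_quat(c["attitude"]).apply(np.c_[u,np.ones(len(u))])
    return np.array(c["xyz"]),d
def onz(c,px,z):
    o,d=ray(c,px); return o+d*((z-o[2])/d[:,2])[:,None]
def proj(c,P):
    q=R.from_quat(c["attitude"]); rv=q.inv().as_rotvec()
    t=-q.inv().apply(c["xyz"])
    return cv2.projectPoints(np.array(P,float).reshape(-1,3),rv,t,c["camera_matrix"],np.array(c["dist_coeffs"]))[0].reshape(-1,2)
E
python3 - <<'E'
from h import *
t=cv2.imread("pics/top0.png"); s=cv2.imread("pics/scene0.png")
a=cv2.resize(t[140:260,110:190],None,fx=5,fy=5,interpolation=cv2.INTER_CUBIC)
b=cv2.resize(t[100:220,275:355],None,fx=5,fy=5,interpolation=cv2.INTER_CUBIC)
cv2.imwrite("pics/crop1.png",np.hstack([a,b]))
a=cv2.resize(s[165:245,310:410],None,fx=4,fy=4,interpolation=cv2.INTER_CUBIC)
b=cv2.resize(s[195:335,220:360],None,fx=4,fy=4,interpolation=cv2.INTER_CUBIC)
a=cv2.copyMakeBorder(a,0,240,0,0,cv2.BORDER_CONSTANT)[:560]
cv2.imwrite("pics/crop2.png",cv2.resize(np.hstack([a,b]),None,fx=800/960,fy=800/960))
E
```

```text
(no output)
```

View pics/crop1.png

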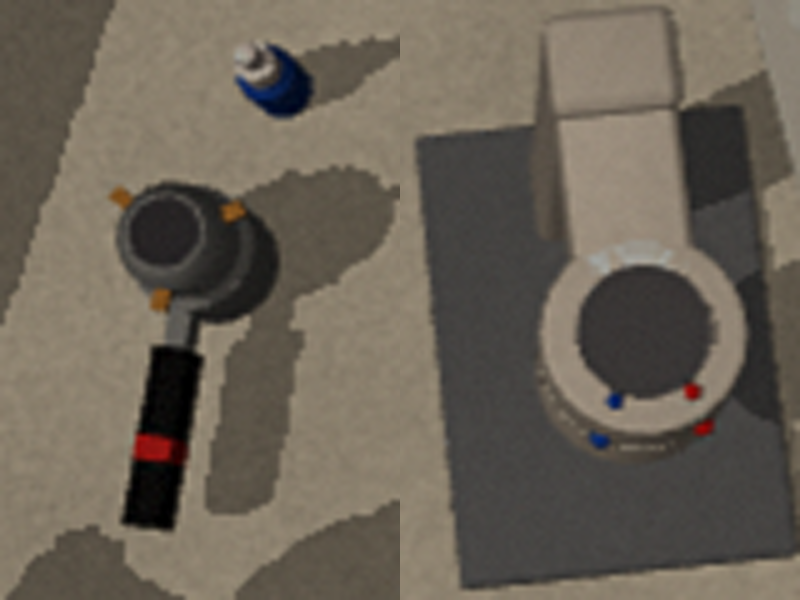

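View pics/crop2.png

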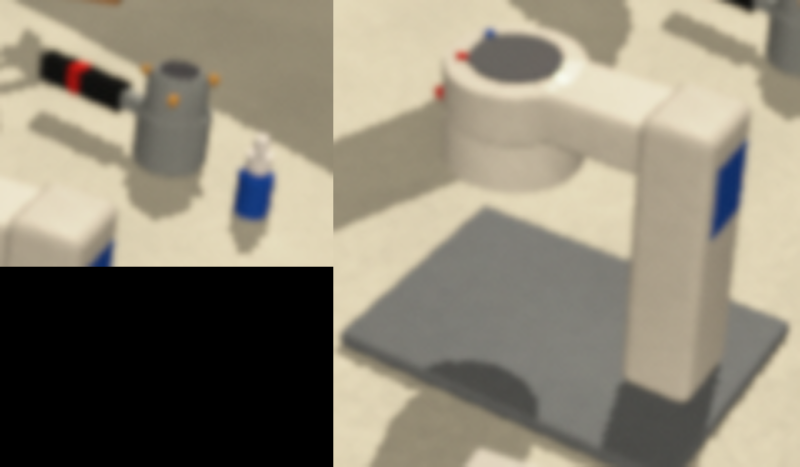

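Run:
```python
from h import *
c=r.camera("top"); s=r.camera("scene")
L=lambda p:(np.array(p,float)+.5)/5-.5+[110,140]
M=lambda p:(np.array(p,float)+.5)/5-.5+[195,100]
ax=lambda z,p:onz(c,L(p),z)[0]
top=ax(.088,(167,234)); grip=ax(.053,(160,447)); end=ax(.053,(148,524)); st=ax(.053,(176,350))
print("cup",top,"grip",grip,"end",end,st)
for p in(grip,end,st):print(np.linalg.norm((p-top)[:2]),np.arctan2(*(top-p)[1::-1]))
d=end-st;print("bar yaw",np.arctan2(-d[1],-d[0]))
lug=[ax(.078,p) for p in((121,197),(233,211),(161,299))];print("lugmean",np.mean(lug,0),[np.linalg.norm(l-top) for l in lug],[np.arctan2(*(l-top)[1::-1]) for l in lug])
h=onz(c,M((643,337)),.205)[0];print("head",h)
co=onz(c,M([(417,138),(742,105),(800,552),(462,588)]),.012);print("corners",co)
f=co[0]-co[3];print("yaw",np.arctan2(f[1],f[0]),np.linalg.norm(f)); g=co[0]-co[1];print(np.arctan2(g[1],g[0])-np.pi/2,np.linalg.norm(g))
yaw=np.arctan2(f[1],f[0]); 
Rm=lambda y:np.array([[np.cos(y),-np.sin(y)],[np.sin(y),np.cos(y)]])
# origin from plate centre (+45mm)
print("plate-origin",co[:, :2].mean(0)-Rm(yaw)@[.045,0])
# scene checks
S=lambda p:(np.array(p,float)*1.2+.5)/4-.5
print("scene head", onz(s,S((515-333.3,60))+[220,195],.205), "scene cup top",onz(s,S((181,70))+[310,165],.088),"grip",onz(s,S((78,71))+[310,165],.053))
for n in("rack","blue_bottle","clear_bottle"):
    b=r.outline_of(n,"top")[0]["bbox"]; print(n,onz(c,b[:2],.05))
```

```text
cup [0.60703223 0.29526382 0.088     ] grip [0.50403979 0.30382988 0.053     ] end [0.4649521  0.30722189 0.053     ] [0.55386399 0.29906791 0.053     ]
0.1033480557505309 -0.08298072662258667
0.14258246631435212 -0.0839663477289438
0.05330415746301793 -0.07142640116498349
bar yaw -0.0914527115938236
lugmean [0.60829991 0.29646047 0.078     ] [np.float64(0.03629137894766834), np.float64(0.03382598518244919), np.float64(0.032986746197814575)] [np.float64(0.9412581324074851), np.float64(-1.1089526971707622), np.float64(3.0037325217963633)]
head [ 0.6346743  -0.14223963  0.205     ]
corners [[ 0.7931239  -0.03448739  0.012     ]
 [ 0.81503666 -0.2110208   0.012     ]
 [ 0.56952178 -0.2417477   0.012     ]
 [ 0.54685738 -0.06386405  0.012     ]]
yaw 0.11872703200864107 0.24801247663199302
0.12349643651274933 0.17788820575290779
plate-origin [ 0.63645172 -0.14311016]
scene head [[ 0.63629071 -0.14404723  0.205     ]] scene cup top [[0.6071764 0.2972305 0.088    ]] grip [[0.50666603 0.29577078 0.053     ]]
rack [[ 0.48105365 -0.41438236  0.05      ]]
blue_bottle [[0.6958001 0.2584857 0.05     ]]
clear_bottle [[ 0.69129048 -0.13932242  0.05      ]]
```

```bash
python3 -m pendant '[[0,0,0,-0.12],[0,0,0,-0.12],[0,0,0,-0.12],[-0.028,-0.026,0,0],[-0.028,-0.026,0,0],[-0.028,-0.026,0,0],[-0.028,-0.026,0,0],[-0.028,-0.026,0,0]]' 1; python3 -m pendant '[[-0.028,-0.026,0,0],[-0.028,-0.026,0,0],[-0.028,-0.026,0,0],[-0.028,-0.026,0,0],[0,0,0,0],[0,0,0,0]]'
cat > st.py <<'E'
from h import *
s=r.read_state(); q=R.from_quat(s["eef_rot"]).as_matrix()
print("t",s["time"],"tcp",s["ee_pos"].round(4),"xang",np.arctan2(q[1,0],q[0,0]).round(4),"tilt x,y",q[2,:2].round(4),"F",s["ft_force"].round(2),"T",s["torque"].round(2),"grip",s["grip_force"],s["width"])
E
python3 - <<'E'
import st
from h import *
s=r.read_state();q=R.from_quat(s["eef_rot"]).as_matrix()
print("shift to grasp",q.T@(np.array([.5035,.3045,.032])-s["ee_pos"]))
c=r.camera("top"); print("clear",onz(c,[309,266.5],.05))
E
```

```text
time: 1.62
ee_pos: [0.4001, 0.4197, 0.1962]
eef_rot: [0.044, 0.999, 0.0, 0.0]
ft_force: [-0.3, -0.4, 0.7]
width: 0.0869
grip_force: 0.0
time: 2.12
ee_pos: [0.5031, 0.3052, 0.196]
eef_rot: [0.047, 0.999, -0.0, 0.0]
ft_force: [-1.5, 0.6, 0.6]
width: 0.0871
grip_force: 0.0
t 2.1167 tcp [0.5031 0.3052 0.196 ] xang 3.0478 tilt x,y [-0.0005 -0.0005] F [-1.54  0.59  0.64] T [ 0.12 -0.   -0.05] grip 0.0 0.08708246105325755
shift to grasp [-0.00034266 -0.00059884  0.16396496]
clear [[ 0.41873065 -0.12147804  0.05      ]]
```

```bash
python3 -m pendant '[[0,-0.001,0.04,0],[0,0,0.04,0],[0,0,0.04,0],[0,0,0.03,0],[0,0,0.014,0],[0,0,0,0],[0,0,0,0]]'
python3 - <<'E'
import st
from h import *
t=r.camera("top"); s=r.camera("scene")
a=cv2.resize(t["img"][140:260,110:190],None,fx=5,fy=5,interpolation=cv2.INTER_CUBIC)
b=cv2.resize(s["img"][150:270,310:390],None,fx=5,fy=5,interpolation=cv2.INTER_CUBIC)
cv2.imwrite("pics/g1.png",np.hstack([a,b])[:,:,::-1])
E
```

```text
time: 2.75
ee_pos: [0.5003, 0.3079, 0.0319]
eef_rot: [0.043, 0.999, -0.0, -0.001]
ft_force: [0.5, -0.2, -0.0]
width: 0.0873
grip_force: 0.0
t 2.75 tcp [0.5003 0.3079 0.0319] xang 3.0548 tilt x,y [ 0.0011 -0.0002] F [ 0.52 -0.24 -0.03] T [-0.   -0.03  0.02] grip 0.0 0.08726748066637127
```

View pics/g1.png

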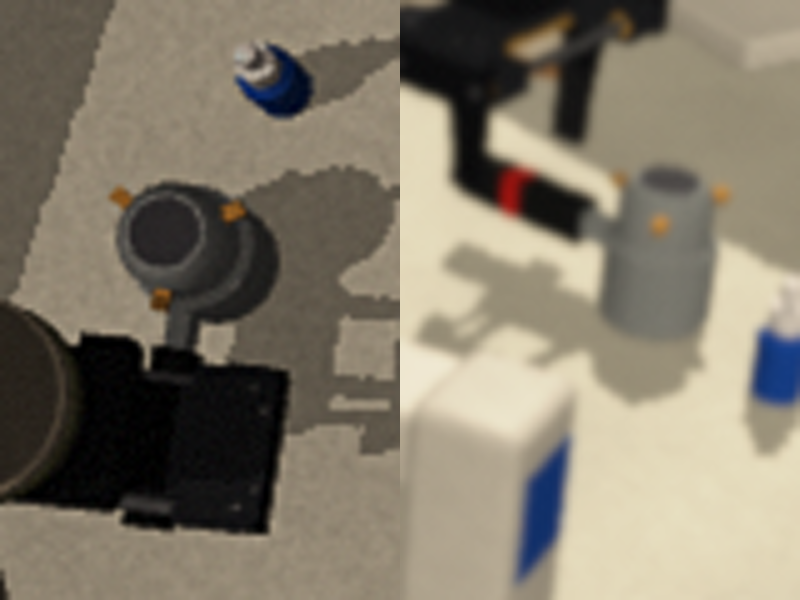

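```bash
python3 -m pendant '[[0,0,0,0]]'
python3 - <<'E'
import st
from h import *
t=r.camera("top"); s=r.camera("scene")
st_=r.read_state();q=R.from_quat(st_["eef_rot"]).as_matrix();p=st_["ee_pos"]
f=lambda x,y,z:p+q@[x,y,z]
cup=np.array([.6075,.296]);
P=[f(0,-.05,.011),f(0,.05,.011),f(0,0,-.021),[.5035,.3045,.053],[*cup,.088]]
print("scene crop",(proj(s,P)-[310,150])*5+[400,0]); print("top crop",(proj(t,P)-[110,140])*5)
E
```

```text
time: 2.93
ee_pos: [0.5021, 0.3079, 0.0338]
eef_rot: [0.044, 0.999, 0.001, 0.001]
ft_force: [-0.4, 0.9, -0.1]
width: 0.0868
grip_force: 0.0
t 2.9333 tcp [0.5021 0.3079 0.0338] xang 3.0534 tilt x,y [-0.0021  0.0022] F [-0.35  0.92 -0.09] T [ 0.01  0.04 -0.03] grip 0.0 0.08684025668527133
scene crop [[462.65465669 243.14522707]
 [565.37199745 189.48847664]
 [519.39371699 168.53788467]
 [518.72209618 173.01052757]
 [669.02455558 179.04083503]]
top crop [[265.79127024 465.13064204]
 [ 76.9806171  444.33119611]
 [149.79464961 448.68361852]
 [156.61327813 446.03321065]
 [163.59370652 231.05014074]]
```

Run:
```python
from h import *
s=r.camera("scene"); 
b=cv2.resize(s["img"][155:215,310:380],None,fx=10,fy=10,interpolation=cv2.INTER_CUBIC)
b=cv2.convertScaleAbs((b/255.)**.6*255)
cv2.imwrite("pics/g2.png",b[:,:,::-1])
p=[.607,.296];d=np.array([np.cos(3.055),np.sin(3.055)])
P=[[*(p+d*.145),.04],[*(p+d*.105),.04],[*(p+d*.053),.04]]
print((proj(s,P)-[310,155])*10+5)
```

```text
[[133.8940674  293.64023218]
 [236.85965047 337.81799087]
 [375.48966782 397.41640739]]
```

View pics/g2.png

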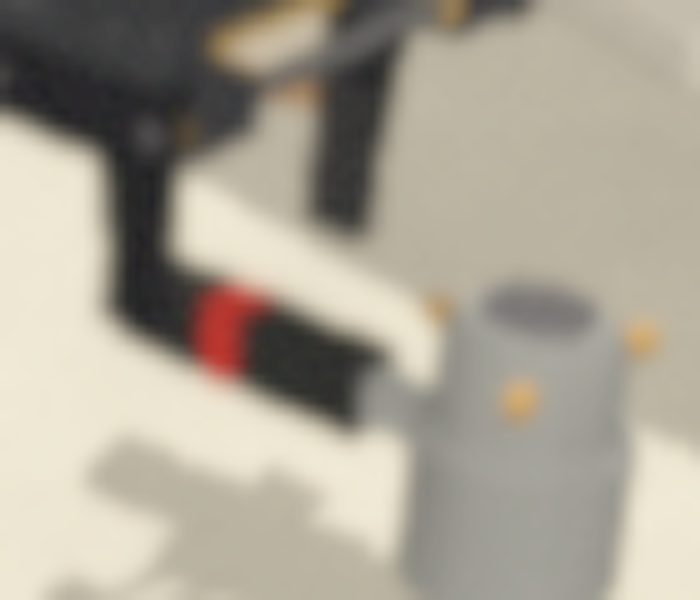

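```bash
python3 -m pendant '[[0,-0.0025,0,0],[0,0,0,0],[0,0,0,0],[0,0,0,0],[0,0,0,0],[0,0,0,0]]' 0.35 10
python3 - <<'E'
from h import *
import st
s=r.camera("scene"); 
b=cv2.resize(s["img"][155:215,310:380],None,fx=8,fy=8,interpolation=cv2.INTER_CUBIC)
b=cv2.convertScaleAbs((b/255.)**.6*255)
cv2.imwrite("pics/g3.png",b[:,:,::-1])
q=R.from_quat(st.s["eef_rot"]).as_matrix();p=st.s["ee_pos"]
P=[p+q@[0,-.03,.011],p+q@[0,.03,.011]]
print((proj(s,P)-[310,155])*8+4)
E
```

```text
time: 3.58
ee_pos: [0.5011, 0.3043, 0.0319]
eef_rot: [0.044, 0.999, 0.0, -0.0]
ft_force: [-0.6, -0.4, -0.2]
width: 0.0549
grip_force: 0.0
t 3.5833 tcp [0.5011 0.3043 0.0319] xang 3.0528 tilt x,y [0.0001 0.0001] F [-0.64 -0.44 -0.17] T [ 0.06  0.04 -0.03] grip 0.0 0.054871758847700194
[[131.14671595 340.78543755]
 [229.97986979 289.3383794 ]]
```

View pics/g3.png

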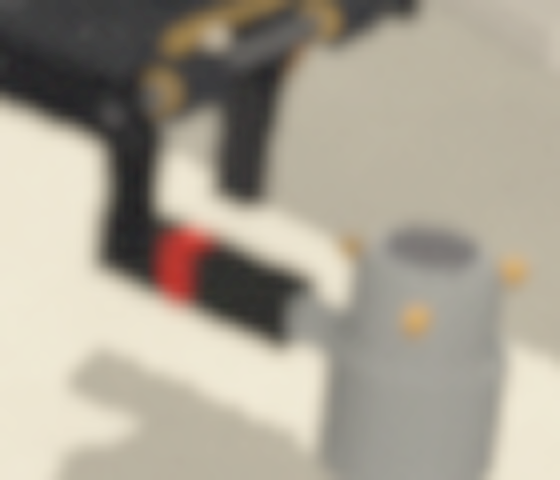

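```bash
python3 -m pendant '[[0,0,0,0],[0,0,0,0],[0,0,0,0],[0,0,0,0],[0,0,0,0],[0,0,0,0],[0,0,0,0],[0,0,0,0]]' 0 10
python3 - <<'E'
import st
from h import *
# tip check on the starting picture: dark pixels round the predicted tips
s=r.camera("scene"); q=R.from_quat([2.22521814e-01,9.74927450e-01,0,0]).as_matrix();p=np.array([.27098,.56272,.19515])
P=proj(s,[p+q@[0,y,z] for y in(-.05,.05) for z in(-.03,.011)]);print(P)
im=cv2.cvtColor(cv2.imread("pics/scene0.png"),cv2.COLOR_BGR2GRAY)
for u,v in P[1::2]: print(u,v); print(im[int(v)-16:int(v)+8,int(u)-6:int(u)+7])
E
```

```text
time: 4.3
ee_pos: [0.5011, 0.3042, 0.0319]
eef_rot: [0.044, 0.999, 0.0, -0.0]
ft_force: [0.4, 0.3, -0.4]
width: 0.0022
grip_force: 0.0
t 4.3 tcp [0.5011 0.3042 0.0319] xang 3.0528 tilt x,y [0.     0.0001] F [ 0.36  0.32 -0.39] T [ 0.01 -0.02  0.03] grip 0.0 0.0022329616512575968
[[309.4606695   95.38389477]
 [308.8119388  107.02101579]
 [334.68085912  92.50088058]
 [333.76701166 103.88895174]]
308.81193880316755 107.02101579182434
[[ 99  93  88  84  73  47  22  12  15  29  52  73  81]
 [122 110 101  91  76  48  23  13  16  31  54  74  80]
 [138 131 121 109  88  54  25  13  17  33  56  73  81]
 [145 143 138 129 106  69  33  16  17  34  58  74  81]
 [148 149 149 145 128  94  57  31  24  37  59  76  81]
 [155 156 158 157 150 128  97  66  49  52  67  77  82]
 [163 165 167 167 165 156 136 112  94  85  83  82  81]
 [169 169 171 172 171 167 159 147 133 119  99  87  82]
 [171 171 171 172 170 169 167 162 153 136 111  90  83]
 [168 169 168 169 169 167 167 165 159 141 115  92  83]
 [166 166 166 166 166 164 163 163 158 140 113  92  84]
 [163 163 163 163 163 163 162 162 157 140 113  92  83]
 [162
[... 1002 characters left out ...]
72 62 53 48 50 61 77 83 84]
 [82 82 83 82 79 76 72 69 69 74 81 83 84]
 [81 82 83 82 82 83 82 80 79 81 83 84 84]
 [81 83 83 83 83 83 83 83 84 84 85 85 85]
 [83 82 83 83 83 84 84 83 84 85 84 85 85]
 [82 83 83 83 84 84 84 84 85 85 85 85 86]
 [83 83 83 84 85 85 85 85 85 86 85 86 85]
 [83 83 83 84 84 85 86 85 85 85 86 86 86]
 [83 83 84 83 85 85 85 85 85 86 86 86 87]
 [84 83 84 84 85 85 85 85 86 86 87 86 86]
 [83 83 84 85 84 85 86 85 86 87 87 87 87]
 [83 84 84 85 84 84 86 86 85 86 87 87 87]
 [84 85 84 84 85 85 86 86 85 86 87 87 87]
 [84 85 84 85 85 85 85 86 85 86 87 87 87]
 [83 84 85 84 85 85 85 85 86 88 87 87 88]
 [83 83 84 85 85 85 85 86 86 87 88 87 89]
 [82 82 83 84 84 85 86 86 86 87 88 87 88]]
```

```bash
python3 -m pendant '[[0,0,0,0],[0,0,0,0],[0,0,0,0],[0,0,0,0],[0,0,0,0],[0,0,0,0]]' 0.7 10;  python3 -m pendant '[[-0.001,0,0.005,0],[0,0,0.005,0],[0,0,0.005,0],[0,0,0.005,0],[0,0,0.004,0],[0,0,0,0],[0,0,0,0]]'
python3 - <<'E'
from h import *
import st
s=r.camera("scene"); t=r.camera("top")
b=cv2.resize(s["img"][155:215,310:380],None,fx=8,fy=8,interpolation=cv2.INTER_CUBIC)
b=cv2.convertScaleAbs((b/255.)**.6*255)
cv2.imwrite("pics/g4.png",b[:,:,::-1])
q=R.from_quat(st.s["eef_rot"]).as_matrix();p=st.s["ee_pos"]
w=st.s["width"]/2+.008
P=[p+q@[0,a*w,z] for a in(-1,1) for z in (.011,.011-.034)]
print((proj(s,P)-[310,155])*8+4)
E
```

```text
time: 4.85
ee_pos: [0.5011, 0.3042, 0.0319]
eef_rot: [0.044, 0.999, 0.0, 0.0]
ft_force: [-0.7, 0.2, 0.0]
width: 0.0336
grip_force: 0.0
time: 5.43
ee_pos: [0.5019, 0.304, 0.0076]
eef_rot: [0.044, 0.999, -0.0, -0.0]
ft_force: [0.4, 0.2, -0.0]
width: 0.0611
grip_force: 0.0
t 5.4333 tcp [0.5019 0.304  0.0076] xang 3.0528 tilt x,y [ 0.0005 -0.0003] F [ 0.37  0.15 -0.01] T [-0.01 -0.02  0.04] grip 0.0 0.061068221229367156
[[113.47562576 406.18218836]
 [120.18173631 326.2944016 ]
 [239.56379957 338.77617113]
 [247.47924049 260.76911108]]
```

View pics/g4.png

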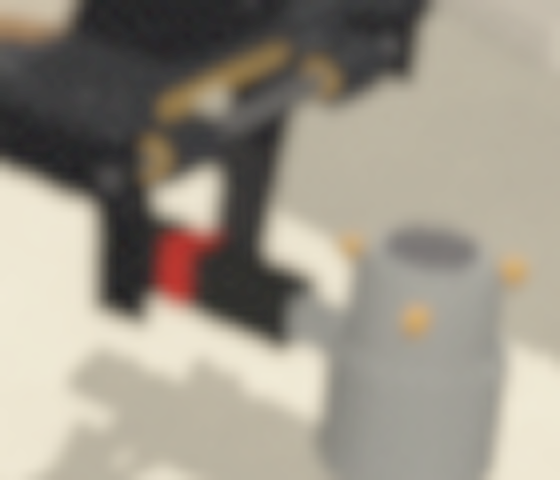

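```bash
python3 -m pendant '[[0,0,0.004,0],[0,0,0.004,0],[0,0,0.003,0],[0,0,0,0]]';python3 -m pendant '[[0,0,0.002,0],[0,0,0.001,0],[0,0,0,0]]'
python3 - <<'E'
from h import *
import st
s=r.camera("scene")
q=R.from_quat(st.s["eef_rot"]).as_matrix();p=st.s["ee_pos"];w=st.s["width"]/2+.008
print(proj(s,[p+q@[0,-w,z] for z in (.011,.011-.034)]))
g=cv2.cvtColor(s["img"],cv2.COLOR_RGB2GRAY); print(g[186:208,318:334])
E
```

```text
time: 5.87
ee_pos: [0.5016, 0.3038, -0.004]
eef_rot: [0.044, 0.999, -0.0, -0.0]
ft_force: [0.2, -0.2, 0.4]
width: 0.0604
grip_force: 0.0
time: 6.12
ee_pos: [0.502, 0.3041, -0.0063]
eef_rot: [0.044, 0.999, -0.0, -0.0]
ft_force: [0.3, 0.3, 0.1]
width: 0.0612
grip_force: 0.0
t 6.1167 tcp [ 0.502   0.3041 -0.0063] xang 3.0528 tilt x,y [ 0.0002 -0.0001] F [0.26 0.25 0.07] T [0.   0.02 0.01] grip 0.0 0.06123105753900087
[[323.36630046 209.29790997]
 [324.19452464 199.40850208]]
[[213 204 180 128  64  23  13  15  15  14  17  27  43  54  56  50]
 [214 210 192 142  73  25  13  11  13  12  18  30  45  55  55  47]
 [214 211 195 145  74  26  10  10  11  11  18  32  48  57  56  45]
 [214 211 195 147  78  26  11  11  11  13  18  32  50  57  57  44]
 [215 212 195 148  79  29  13  10  11  14  26  40  54  60  56  45]
 [215 213 196 149  81  29  13  11  13  24  47  72  81  76  64  47]
 [216 213 197 149  79  27  13  11  17  38  83 121 129 114  95  70]
 [216 213 197 148  77  26  13  12  19  54 112 160 173 163 145 120]
 [216 212 194 144  74  25  12  12  23  63 128 179 198 197 189 172]
 [215 210 188 136  6
[... 151 characters left out ...]
  87 156 197 213 215 216 215]
 [217 213 198 166 124  96  76  57  57 105 169 205 215 216 215 209]
 [215 208 192 165 141 125 111  96  94 130 180 208 215 216 212 197]
 [208 193 173 154 143 139 134 126 125 147 182 201 208 212 207 186]
 [196 173 153 145 142 142 141 140 140 149 168 180 189 197 197 177]
 [187 160 145 141 141 143 144 143 143 146 150 155 162 172 175 164]
 [188 165 149 143 143 142 143 143 142 143 143 144 146 151 153 149]
 [199 184 167 150 142 141 141 142 142 141 141 141 142 143 144 144]
 [207 196 179 158 144 141 141 141 141 142 141 141 141 142 142 143]
 [207 192 174 155 144 139 139 140 141 140 140 140 140 141 142 142]
 [200 180 158 147 141 140 139 140 141 140 139 140 140 140 141 141]]
```

```bash
python3 -m pendant '[[0,0,0,0],[0,0,0,0],[0,0,0,0],[0,0,0,0],[0,0,0,0],[0,0,0,0],[0,0,0,0],[0,0,0,0]]' 0 60
python3 - <<'E'
from h import *
import st
c=r.camera("top");print([(round(d["score"],2),d["bbox"]) for d in r.outline_of("cup","top")][:2])
cv2.imwrite("pics/t5.png",c["img"][:,:,::-1])
E
```

```text
time: 6.83
ee_pos: [0.5021, 0.3042, -0.006]
eef_rot: [0.044, 0.999, 0.0, 0.0]
ft_force: [0.6, -0.7, -0.7]
width: 0.018
grip_force: 59.8
t 6.8333 tcp [ 0.5021  0.3042 -0.006 ] xang 3.0528 tilt x,y [-0.      0.0001] F [ 0.57 -0.7  -0.72] T [-0.06 -0.03  0.01] grip 59.79984803125262 0.017980094905664667
[(0.7, [150.1, 194.6, 30.9, 31.0]), (0.52, [316.0, 162.7, 73.7, 118.3])]
```

```bash
python3 -m pendant '[[0,0,-0.009,0],[0,0,-0.009,0],[0,0,-0.009,0],[0,0,-0.009,0],[0,0,0,0],[0,0,0,0]]'; python3 -m pendant '[[0,0,0,0.1],[0,0,0,0.1],[0,0,0,0.1],[0,0,0,0.1],[0,0,0,0.1],[0,0,0,0.1],[0,0,0,0.1],[0,0,0,0]]'
python3 - <<'E'
import st
from h import *
s=r.camera("scene"); q=R.from_quat(st.s["eef_rot"]).as_matrix();p=st.s["ee_pos"]
ax=p-.105*q[:,0]; d=st.s["ft_force"]
zb=p[2]+.006
print("axis",ax,"base z",zb)
P=proj(s,[[*ax[:2],zb+.088],[*ax[:2],zb],[*p[:2],zb+.053]]);print(P)
m=r.outline_of("cup","scene");print([(round(x["score"],2),x["bbox"]) for x in m[:2]])
x,y=P[0].astype(int)
b=cv2.resize(s["img"][y-45:y+55,x-70:x+40],None,fx=5,fy=5,interpolation=cv2.INTER_CUBIC)
for k in P: cv2.drawMarker(b,tuple(int(v) for v in (k-[x-70,y-45])*5),(0,255,0),0,15)
cv2.imwrite("pics/l1.png",b[:,:,::-1])
E
```

```text
time: 7.43
ee_pos: [0.5026, 0.3045, 0.0309]
eef_rot: [0.044, 0.999, 0.001, 0.001]
ft_force: [0.1, -0.1, -0.6]
width: 0.0174
grip_force: 59.8
time: 8.1
ee_pos: [0.5017, 0.304, 0.0294]
eef_rot: [0.386, 0.922, -0.0, -0.0]
ft_force: [0.3, 0.4, -0.9]
width: 0.0176
grip_force: 59.8
t 8.1 tcp [0.5017 0.304  0.0294] xang 2.3482 tilt x,y [ 0.0001 -0.0008] F [ 0.29  0.37 -0.91] T [ 0.09  0.08 -0.02] grip 59.7741443105042 0.017611480016597073
axis [0.57539933 0.22918364 0.02943668] base z 0.03544703020613237
[[342.75541718 179.00990912]
 [339.88580674 206.96822677]
 [334.14268138 173.77869627]]
[(0.7, [340.0, 189.7, 27.7, 45.0])]
```

View pics/l1.png

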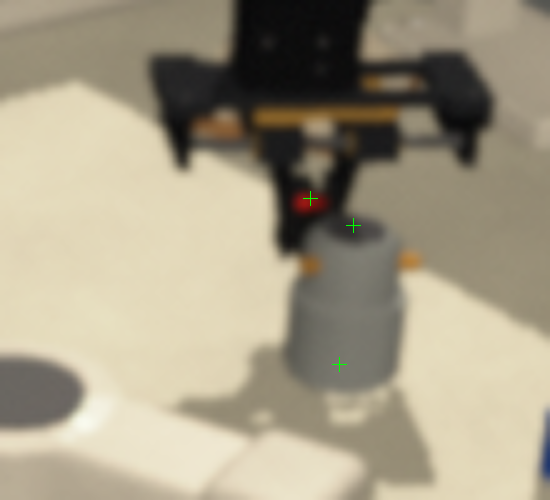

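```bash
python3 -m pendant '[[-0.022,-0.0156,0.005,0],[-0.022,-0.0156,0,0],[-0.022,-0.0156,0,0],[-0.022,-0.0156,0,0],[-0.022,-0.0156,0,0],[-0.022,-0.0156,0,0],[-0.022,-0.0156,0,0],[0,0,0,0]]'; python3 -m pendant '[[-0.022,-0.0156,0,0],[-0.022,-0.0156,0,0],[-0.022,-0.0156,0,0],[-0.022,-0.0156,0,0],[-0.022,-0.0156,0,0],[-0.02,-0.0142,0,0],[0,0,0,0],[0,0,0,0]]'
cat > ax.py <<'E'
import st
from h import *
q=R.from_quat(st.s["eef_rot"]).as_matrix();p=st.s["ee_pos"]
a=p-.105*q[:,0]; A=np.array([.6356,-.143])
print("axis",a.round(4),"lug z rel mount",(p[2]+.006+.074-.135).round(4),"err tool",(q.T@np.r_[A-a[:2],0]).round(4),"cup yaw rel nominal",(np.arctan2(q[1,0],q[0,0])-np.pi-.121+.5+np.pi)%(2*np.pi)-np.pi)
E
python3 ax.py
```

```text
time: 8.87
ee_pos: [0.5341, 0.1111, 0.025]
eef_rot: [0.386, 0.923, -0.001, 0.001]
ft_force: [0.1, -1.0, -1.8]
width: 0.0176
grip_force: 59.8
time: 9.53
ee_pos: [0.5593, -0.0409, 0.0248]
eef_rot: [0.384, 0.923, -0.0, 0.0]
ft_force: [-0.1, 0.3, -0.9]
width: 0.0176
grip_force: 59.8
t 9.5333 tcp [ 0.5593 -0.0409  0.0248] xang 2.3524 tilt x,y [-0.0002 -0.0004] F [-0.09  0.26 -0.86] T [0.1  0.11 0.02] grip 59.77285724133253 0.017570608626259514
axis [ 0.6332 -0.1155  0.0248] lug z rel mount -0.0302 err tool [-0.0212 -0.0177  0.    ] cup yaw rel nominal -0.41014878585410264
```

```bash
python3 -m pendant '[[-0.0106,-0.0088,0,0],[-0.0106,-0.0088,0,0],[0,0,0,0],[0,0,0,0],[0,0,0,0]]'; python3 ax.py;  python3 - <<'E'
from h import *
import ax
s=r.camera("scene")
def ring(c,rad,z):
    t=np.linspace(0,2*np.pi,200);return proj(s,np.c_[c[0]+rad*np.cos(t),c[1]+rad*np.sin(t),0*t+z])
b=s["img"][190:310,220:340].copy(); b=cv2.resize(b,None,fx=5,fy=5,interpolation=cv2.INTER_CUBIC)
zb=ax.p[2]+.006
for c,rad,z,col in((ax.A,.046,.205,(0,0,255)),(ax.A,.046,.135,(0,0,255)),(ax.a,.033,zb,(0,255,0)),(ax.a,.033,zb+.05,(0,255,0))):
    cv2.polylines(b,[((ring(c,rad,z)-[220,190]+.5)*5).astype(int)],True,col,1)
cv2.imwrite("pics/m1.png",b[:,:,::-1])
E
```

```text
time: 9.95
ee_pos: [0.5617, -0.0651, 0.0248]
eef_rot: [0.383, 0.924, 0.0, -0.0]
ft_force: [-0.1, -0.1, -1.5]
width: 0.0172
grip_force: 59.8
t 9.95 tcp [ 0.5617 -0.0651  0.0248] xang 2.3551 tilt x,y [0.0009 0.0004] F [-0.06 -0.1  -1.5 ] T [0.07 0.14 0.  ] grip 59.77283611893654 0.017238056947838636
axis [ 0.6359 -0.1394  0.0247] lug z rel mount -0.0302 err tool [-0.0024 -0.0028 -0.    ] cup yaw rel nominal -0.40750856187618023
t 9.95 tcp [ 0.5617 -0.0651  0.0248] xang 2.3551 tilt x,y [0.0009 0.0004] F [-0.06 -0.1  -1.5 ] T [0.07 0.14 0.  ] grip 59.77283611893654 0.017238056947838636
axis [ 0.6359 -0.1394  0.0247] lug z rel mount -0.0302 err tool [-0.0024 -0.0028 -0.    ] cup yaw rel nominal -0.40750856187618023
```

View pics/m1.png

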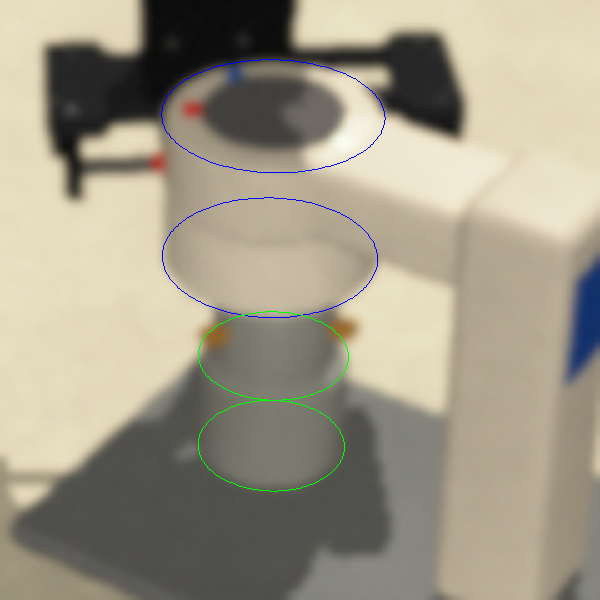

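```bash
python3 -m pendant '[[-0.0024,-0.0028,0,0],[0,0,-0.008,0],[0,0,-0.008,0],[0,0,-0.005,0],[0,0,0,0],[0,0,0,0]]'; python3 ax.py;  python3 -m pendant '[[0,0,-0.001,0],[0,0,-0.001,0],[0,0,-0.001,0],[0,0,0,0]]'; python3 ax.py
```

```text
time: 10.5
ee_pos: [0.562, -0.0702, 0.0466]
eef_rot: [0.384, 0.923, 0.0, 0.001]
ft_force: [-0.8, -0.0, -1.0]
width: 0.0174
grip_force: 59.8
t 10.5 tcp [ 0.562  -0.0702  0.0466] xang 2.3529 tilt x,y [-0.0007  0.0011] F [-0.79 -0.   -0.95] T [ 0.12  0.12 -0.02] grip 59.77297939360142 0.017354490396576088
axis [ 0.636  -0.1447  0.0467] lug z rel mount -0.0084 err tool [0.0015 0.001  0.    ] cup yaw rel nominal -0.4096445751705615
time: 10.83
ee_pos: [0.5615, -0.0704, 0.049]
eef_rot: [0.384, 0.923, 0.0, -0.0]
ft_force: [0.7, -0.5, -2.1]
width: 0.0176
grip_force: 59.8
t 10.8333 tcp [ 0.5615 -0.0704  0.049 ] xang 2.3528 tilt x,y [0. 0.] F [ 0.74 -0.46 -2.05] T [0.03 0.11 0.01] grip 59.772926196455956 0.01763954164302479
axis [ 0.6355 -0.1449  0.049 ] lug z rel mount -0.006 err tool [0.0013 0.0014 0.    ] cup yaw rel nominal -0.4098145768486767
```

```bash
python3 -m pendant '[[0.001,0.0012,-0.001,0],[0,0,-0.001,0],[0,0,0,0]]'; python3 ax.py;  python3 -m pendant '[[0,0,-0.001,0],[0,0,0,0]]';python3 -m pendant '[[0,0,-0.001,0],[0,0,0,0]]'; python3 ax.py
```

```text
time: 11.08
ee_pos: [0.5618, -0.0687, 0.0511]
eef_rot: [0.384, 0.923, 0.0, 0.0]
ft_force: [-0.2, -0.1, -1.0]
width: 0.0176
grip_force: 59.8
t 11.0833 tcp [ 0.5618 -0.0687  0.0511] xang 2.353 tilt x,y [-0.      0.0002] F [-0.21 -0.12 -0.96] T [0.08 0.13 0.01] grip 59.77285612374544 0.017575519226418628
axis [ 0.6358 -0.1432  0.0511] lug z rel mount -0.0039 err tool [ 0.0003 -0.     -0.    ] cup yaw rel nominal -0.40956932950477576
time: 11.25
ee_pos: [0.5618, -0.0689, 0.0521]
eef_rot: [0.384, 0.923, 0.0, 0.0]
ft_force: [-0.4, -0.4, -1.3]
width: 0.0174
grip_force: 59.8
time: 11.42
ee_pos: [0.5617, -0.0689, 0.0531]
eef_rot: [0.384, 0.923, 0.0, 0.0]
ft_force: [0.6, -0.1, -1.1]
width: 0.0178
grip_force: 59.8
t 11.4167 tcp [ 0.5617 -0.0689  0.0531] xang 2.3528 tilt x,y [-0.0001  0.0002] F [ 0.57 -0.13 -1.14] T [0.07 0.06 0.04] grip 59.77296268567443 0.017766950317601355
axis [ 0.6357 -0.1434  0.0531] lug z rel mount -0.0019 err tool [ 0.0004  0.0002 -0.    ] cup yaw rel nominal -0.4098117891971156
```

Not butting yet (height is good to a few mm); keep feeling upwards.

```bash
for i in 1; do python3 -m pendant '[[0,0,-0.001,0],[0,0,0,0]]' | grep -E "ee_pos|force"; python3 -m pendant '[[0,0,-0.001,0],[0,0,0,0]]'| grep -E "ee_pos|ft"; python3 -m pendant '[[0,0,-0.001,0],[0,0,0,0]]'| grep -E "ee_pos|ft"; done; python3 ax.py
```

```text
ee_pos: [0.5618, -0.0689, 0.0541]
ft_force: [-0.0, 0.2, -1.9]
grip_force: 59.8
ee_pos: [0.5617, -0.0689, 0.0551]
ft_force: [0.2, 1.0, -0.9]
ee_pos: [0.5618, -0.0689, 0.0561]
ft_force: [-0.0, 0.1, -0.4]
t 11.9167 tcp [ 0.5618 -0.0689  0.0561] xang 2.3528 tilt x,y [-0.0001  0.0002] F [-0.    0.1  -0.39] T [0.07 0.07 0.01] grip 59.772892501205206 0.017565932006944528
axis [ 0.6357 -0.1434  0.0561] lug z rel mount 0.0011 err tool [ 0.0004  0.0002 -0.    ] cup yaw rel nominal -0.4098160070879797
```

```bash
python3 -m pendant '[[0,0,-0.001,0],[0,0,0,0]]' | grep -E "ee_pos|ft"; python3 -m pendant '[[0,0,-0.001,0],[0,0,0,0]]'| grep -E "ee_pos|ft"; python3 -m pendant '[[0,0,-0.001,0],[0,0,0,0]]'| grep -E "ee_pos|ft";  python3 ax.py
```

```text
ee_pos: [0.5617, -0.0689, 0.0571]
ft_force: [-0.8, -0.3, -2.1]
ee_pos: [0.5617, -0.0688, 0.0581]
ft_force: [0.0, -0.3, -2.2]
ee_pos: [0.5618, -0.0688, 0.0591]
ft_force: [-0.7, 0.0, -2.1]
t 12.4167 tcp [ 0.5618 -0.0688  0.0591] xang 2.3528 tilt x,y [-0.0001  0.0002] F [-0.71  0.01 -2.08] T [ 0.05  0.1  -0.01] grip 59.77283304557204 0.017446144381210442
axis [ 0.6357 -0.1433  0.0591] lug z rel mount 0.0041 err tool [0.0003 0.0001 0.    ] cup yaw rel nominal -0.40976871371273615
```

```bash
cat > chk.py <<'E'
import ax
from h import *
s=r.camera("scene"); zb=ax.p[2]+.006
t=np.linspace(0,2*np.pi,300)
ring=lambda rad,z:proj(s,np.c_[ax.a[0]+rad*np.cos(t),ax.a[1]+rad*np.sin(t),0*t+z])
a=ring(.033,zb);print("pred base ring cols",a[:,0].min(),a[:,0].max(),"bottom row",a[:,1].max(), "per mm",a[:,1].max()-ring(.033,zb+.001)[:,1].max())
y=a[:,1].max();x=a[:,0].mean()
g=cv2.cvtColor(s["img"],cv2.COLOR_RGB2GRAY).astype(int)
print("column strip rows",int(y)-14, g[int(y)-14:int(y)+12,int(x)-2:int(x)+3].mean(1).round().astype(int))
for m in r.outline_of("cup","scene")[:1]:
    mm=m["mask"]; rows=np.where(mm.any(1))[0]; print("mask",m["score"],m["bbox"],rows.min(),rows.max())
    print("edges",[(k,np.where(mm[k])[0][[0,-1]].tolist()) for k in range(int(y)-20,int(y)-4,3) if mm[k].any()])
L=proj(s,[[ax.a[0]+.036*np.cos(o),ax.a[1]+.036*np.sin(o),zb+.074] for o in np.arctan2(ax.q[1,0],ax.q[0,0])+np.array([0,2.0944,-2.0944])]);print("lugs pred",L)
hsv=cv2.cvtColor(s["img"],cv2.COLOR_RGB2HSV); k=(hsv[...,0]>8)&(hsv[...,0]<22)&(hsv[...,1]>110)&(hsv[...,2]>60); k[:225]=0;k[280:]=0;k[:,:240]=0;k[:,310:]=0
n,l,stt,cen=cv2.connectedComponentsWithStats(k.astype(np.uint8));print("brass",[(stt[i,4],cen[i].round(1)) for i in range(1,n)])
E
python3 chk.py
```

```text
t 12.4167 tcp [ 0.5618 -0.0688  0.0591] xang 2.3528 tilt x,y [-0.0001  0.0002] F [-0.71  0.01 -2.08] T [ 0.05  0.1  -0.01] grip 59.77283304557204 0.017446144381210442
axis [ 0.6357 -0.1433  0.0591] lug z rel mount 0.0041 err tool [0.0003 0.0001 0.    ] cup yaw rel nominal -0.40976871371273615
pred base ring cols 257.9685789997827 287.7981137019502 bottom row 276.16210464591995 per mm 0.3675351563754248
column strip rows 262 [122 122 122 122 122 122 122 122 122 122 122 122 121 122 126 130 132 132
 131 130 126 113  97  89  97 113]
mask 0.86 [273.1, 262.2, 29.3, 30.1] 250 275
edges [(256, [257, 287]), (259, [257, 287]), (262, [258, 287]), (265, [258, 287]), (268, [259, 287]), (271, [262, 285])]
lugs pred [[271.97392614 230.04517661]
 [259.53378022 244.37070785]
 [289.08249958 243.25743759]]
brass []
```

```bash
python3 -m pendant '[[0,0,-0.001,0],[0,0,-0.001,0],[0,0,0,0]]' | grep -E "ee_pos|ft"; python3 -m pendant '[[0,0,-0.001,0],[0,0,-0.001,0],[0,0,0,0]]'| grep -E "ee_pos|ft"; python3 -m pendant '[[0,0,-0.001,0],[0,0,-0.001,0],[0,0,0,0]]'| grep -E "ee_pos|ft"; python3 -m pendant '[[0,0,-0.001,0],[0,0,-0.001,0],[0,0,0,0]]'| grep -E "ee_pos|ft";  python3 chk.py
```

```text
ee_pos: [0.5618, -0.0688, 0.0612]
ft_force: [0.1, -0.5, -2.2]
ee_pos: [0.5613, -0.0687, 0.0628]
ft_force: [-0.2, 0.3, -5.2]
ee_pos: [0.5614, -0.0687, 0.0649]
ft_force: [-1.1, 0.9, -5.5]
ee_pos: [0.5614, -0.0686, 0.0669]
ft_force: [-1.4, 1.9, -6.0]
t 13.5167 tcp [ 0.5614 -0.0686  0.0669] xang 2.3529 tilt x,y [ 0.0006 -0.0001] F [-1.42  1.94 -6.02] T [0.56 0.55 0.02] grip 59.772998224943876 0.0172214319169583
axis [ 0.6354 -0.1431  0.0669] lug z rel mount 0.0119 err tool [-0.      0.0002 -0.    ] cup yaw rel nominal -0.4096481197793347
pred base ring cols 257.91957842483305 287.8589098587955 bottom row 273.17837649124283 per mm 0.3705489615629176
column strip rows 259 [122 122 122 121 121 122 121 122 122 122 122 122 122 122 124 127 131 132
 132 131 132 132 132 131 131 127]
mask 0.76 [272.9, 261.4, 31.3, 21.2] 250 272
edges [(253, [257, 287]), (256, [257, 287]), (259, [257, 288]), (262, [257, 287]), (265, [258, 287]), (268, [261, 285])]
lugs pred [[271.9749805  226.93985858]
 [259.49044546 241.17310096]
 [289.15117948 240.0721113 ]]
brass []
```

```bash
python3 -m pendant '[[0,0,-0.001,0],[0,0,-0.001,0],[0,0,0,0]]' | grep -E "ee_pos|ft"; python3 -m pendant '[[-0.0001,-0.00525,0,-0.05],[-0.0001,-0.00525,0,-0.05],[0,0,0,0]]'| grep -E "ee_pos|ft"; python3 ax.py; python3 -m pendant '[[-0.0001,-0.00525,0,-0.05],[-0.0001,-0.00525,0,-0.05],[0,0,0,0]]'| grep -E "ee_pos|ft"; python3 ax.py
```

```text
ee_pos: [0.5616, -0.0688, 0.069]
ft_force: [0.1, 2.7, -6.7]
ee_pos: [0.5545, -0.0775, 0.0691]
ft_force: [1.2, 0.9, -7.1]
t 14.1167 tcp [ 0.5545 -0.0775  0.0691] xang 2.4543 tilt x,y [-0.0007  0.0001] F [ 1.21  0.92 -7.08] T [0.5  0.36 0.13] grip 59.777807872742414 0.017363022186568194
axis [ 0.6356 -0.1441  0.0692] lug z rel mount 0.0141 err tool [ 0.0007  0.0008 -0.    ] cup yaw rel nominal -0.30827609290851177
ee_pos: [0.5483, -0.0858, 0.0691]
ft_force: [1.2, -0.0, -6.6]
t 14.3667 tcp [ 0.5483 -0.0858  0.0691] xang 2.5526 tilt x,y [-0.0006  0.0001] F [ 1.2  -0.05 -6.6 ] T [0.45 0.34 0.11] grip 59.77634718641639 0.01732401236914893
axis [ 0.6356 -0.1441  0.0692] lug z rel mount 0.0141 err tool [ 0.0006  0.001  -0.    ] cup yaw rel nominal -0.20998593685544664
```

```bash
python3 -m pendant '[[0.0005,-0.0045,-0.0002,-0.05],[-0.0001,-0.00525,-0.0002,-0.05],[-0.0001,-0.00525,-0.0003,-0.05],[-0.0001,-0.00525,-0.0003,-0.05],[0,0,0,0]]'| grep -E "ee_pos|ft"; python3 ax.py; python3 -m pendant '[[-0.0001,-0.00525,-0.0003,-0.05],[-0.0001,-0.00525,-0.0003,-0.05],[-0.0001,-0.00525,-0.0003,-0.05],[-0.0001,-0.00525,-0.0003,-0.05],[0,0,0,0]]'| grep -E "ee_pos|ft"; python3 ax.py
```

```text
ee_pos: [0.5382, -0.1031, 0.07]
ft_force: [0.8, 1.0, -6.0]
t 14.7833 tcp [ 0.5382 -0.1031  0.07  ] xang 2.7516 tilt x,y [-0.0003 -0.0001] F [ 0.85  0.96 -6.03] T [0.38 0.5  0.17] grip 59.776847530156374 0.01769544495540782
axis [ 0.6353 -0.1431  0.0701] lug z rel mount 0.015 err tool [-0.0002  0.0001  0.    ] cup yaw rel nominal -0.010976952531491335
ee_pos: [0.5322, -0.123, 0.0712]
ft_force: [0.5, 1.3, -7.1]
t 15.2 tcp [ 0.5322 -0.123   0.0712] xang 2.951 tilt x,y [-0.0001 -0.0002] F [ 0.54  1.34 -7.11] T [0.49 0.52 0.12] grip 59.7790152579546 0.0171046950751502
axis [ 0.6353 -0.1429  0.0712] lug z rel mount 0.0162 err tool [-0.0004 -0.      0.    ] cup yaw rel nominal 0.18841383759649633
```

```bash
python3 -m pendant '[[-0.0001,-0.00525,-0.0005,-0.05],[-0.0001,-0.00525,-0.0005,-0.05],[-0.0001,-0.00525,0,-0.05],[-0.0001,-0.00525,0,-0.05],[0,0,0,0]]'| grep -E "ee_pos|ft"; python3 ax.py; python3 -m pendant '[[-0.0001,-0.00525,0,-0.05],[-0.0001,-0.00525,0,-0.05],[0,0,0,0]]'| grep -E "ee_pos|ft"; python3 ax.py
```

```text
ee_pos: [0.5301, -0.1437, 0.0719]
ft_force: [-0.1, 2.1, -6.3]
t 15.6167 tcp [ 0.5301 -0.1437  0.0719] xang -3.1325 tilt x,y [ 0.0004 -0.0002] F [-0.07  2.11 -6.28] T [0.25 0.62 0.11] grip 59.780234545469284 0.017723559669160456
axis [ 0.6351 -0.1428  0.0719] lug z rel mount 0.0169 err tool [-0.0005 -0.0002 -0.    ] cup yaw rel nominal 0.388074686537621
ee_pos: [0.5307, -0.1541, 0.072]
ft_force: [-0.3, 2.0, -6.9]
t 15.8667 tcp [ 0.5307 -0.1541  0.072 ] xang -3.0329 tilt x,y [ 0.0003 -0.0002] F [-0.32  2.01 -6.93] T [0.21 0.7  0.12] grip 59.7801785543561 0.01762466188661386
axis [ 0.6351 -0.1427  0.072 ] lug z rel mount 0.017 err tool [-0.0004 -0.0003 -0.    ] cup yaw rel nominal 0.4877149077384342
```

```bash
python3 -m pendant '[[-0.0001,-0.00525,0,-0.05],[-0.0001,-0.00525,0,-0.05],[0,0,0,0]]'| grep -E "ee_pos|ft"; python3 -m pendant '[[-0.0001,-0.00525,0,-0.05],[0,0,0,0]]'| grep -E "ee_pos|ft"; python3 ax.py; python3 -m pendant '[[0,0,0.001,0],[0,0,0.001,0],[0,0,0.001,0],[0,0,0,0]]'| grep -E "ee_pos|ft"; python3 -m pendant '[[0,0,0.001,0],[0,0,0.001,0],[0,0,0,0]]'| grep -E "ee_pos|ft"; python3 ax.py
```

```text
ee_pos: [0.5324, -0.1644, 0.072]
ft_force: [-0.2, 1.5, -7.7]
ee_pos: [0.5336, -0.1693, 0.072]
ft_force: [-0.4, 1.9, -8.0]
t 16.2833 tcp [ 0.5336 -0.1693  0.072 ] xang -2.883 tilt x,y [ 0.0001 -0.0001] F [-0.4   1.87 -7.98] T [0.22 0.67 0.15] grip 59.78353165090084 0.017380040584600704
axis [ 0.6351 -0.1425  0.072 ] lug z rel mount 0.017 err tool [-0.0003 -0.0006  0.    ] cup yaw rel nominal 0.6376084483262296
ee_pos: [0.5337, -0.1691, 0.069]
ft_force: [0.5, 1.6, -5.5]
ee_pos: [0.5337, -0.1692, 0.0671]
ft_force: [1.2, 0.8, -6.0]
t 16.8667 tcp [ 0.5337 -0.1692  0.0671] xang -2.8807 tilt x,y [-0.0005  0.    ] F [ 1.16  0.79 -6.04] T [0.06 0.27 0.05] grip 59.77259449660778 0.017495681223773995
axis [ 0.6352 -0.1422  0.0671] lug z rel mount 0.0121 err tool [-0.0002 -0.0009  0.    ] cup yaw rel nominal 0.639887830311558
```

```bash
python3 -m pendant '[[0,0,0.001,0],[0,0,0,0]]'| grep -E "ee_pos|ft"; python3 -m pendant '[[0,0,0.001,0],[0,0,0,0]]'| grep -E "ee_pos|ft"; python3 -m pendant '[[0,0,0.001,0],[0,0,0,0]]'| grep -E "ee_pos|ft"; python3 ax.py
```

```text
ee_pos: [0.5337, -0.1693, 0.0661]
ft_force: [1.2, 0.6, -5.0]
ee_pos: [0.5337, -0.1694, 0.0651]
ft_force: [1.5, 1.2, -5.0]
ee_pos: [0.5339, -0.1694, 0.0643]
ft_force: [1.5, 0.7, -2.6]
t 17.3667 tcp [ 0.5339 -0.1694  0.0643] xang -2.8804 tilt x,y [-0.0007 -0.0002] F [ 1.52  0.72 -2.64] T [0.16 0.04 0.03] grip 59.772631265223026 0.017683344458269662
axis [ 0.6353 -0.1423  0.0643] lug z rel mount 0.0093 err tool [-0.0001 -0.0008  0.    ] cup yaw rel nominal 0.6401880734429994
```

```bash
python3 -m pendant '[[0,0,0.0007,0],[0,0,0,0]]'| grep -E "ee_pos|ft"; python3 -m pendant '[[0,0,0,0],[0,0,0,0],[0,0,0,0],[0,0,0,0],[0,0,0,0],[0,0,0,0]]' 0.6 20; python3 chk.py
```

```text
ee_pos: [0.534, -0.1694, 0.0637]
ft_force: [1.3, 1.2, -2.2]
time: 18.03
ee_pos: [0.5335, -0.1695, 0.0635]
eef_rot: [-0.13, 0.991, 0.0, 0.0]
ft_force: [1.2, -0.3, -0.4]
width: 0.048
grip_force: 0.0
t 18.0333 tcp [ 0.5335 -0.1695  0.0635] xang -2.8806 tilt x,y [-0.0001 -0.    ] F [ 1.17 -0.27 -0.36] T [ 0.08 -0.02  0.03] grip 0.0 0.04800138930520656
axis [ 0.635  -0.1424  0.0635] lug z rel mount 0.0085 err tool [-0.0005 -0.0008  0.    ] cup yaw rel nominal 0.6400190548417033
pred base ring cols 257.975026216788 287.84204957615844 bottom row 274.20325710328916 per mm 0.36907432767588944
column strip rows 260 [124 124 124 123 124 123 123 123 123 123 123 123 122 123 129 133 134 135
 135 135 134 134 135 135 135 135]
mask 0.69 [259.6, 254.2, 62.5, 43.7] 233 273
edges [(254, [258, 287]), (257, [258, 287]), (260, [258, 287]), (263, [258, 287]), (266, [259, 287]), (269, [261, 284])]
lugs pred [[258.33967726 233.02539904]
 [275.26595294 246.59803768]
 [287.07386339 231.9666541 ]]
brass []
```

```bash
python3 -m pendant '[[0,0,-0.004,0],[0,0,-0.01,0],[0,0,-0.02,0],[0,0,-0.03,0],[0,0,-0.03,0],[0,0,-0.03,0],[0,0,-0.03,0],[0.01,0,-0.03,0]]'; python3 -m pendant '[[0.03,0,0,0],[0.03,0,0,0],[0.03,0,0,0],[0.03,0,0,0],[0,0,0,0]]'|grep -E "ee_pos|ft"
python3 - <<'E'
from h import *
A=np.array([.6356,-.143])
for n in("top","scene"):
    c=r.camera(n);h=cv2.cvtColor(c["img"],cv2.COLOR_RGB2HSV)
    P=proj(c,[[*(A+.105*np.array([np.cos(a),np.sin(a)])),.122] for a in(np.pi+.261,)])[0]
    k=((h[...,0]<6)|(h[...,0]>174))&(h[...,1]>150)&(h[...,2]>60)
    n_,l,s,ce=cv2.connectedComponentsWithStats(k.astype(np.uint8))
    print(n,"pred",P,[(s[i,4],ce[i].round(1)) for i in range(1,n_) if np.hypot(*(ce[i]-P))<45])
    if n=="top":
        for i in range(1,n_):
            if np.hypot(*(ce[i]-P))<20:
                w=onz(c,ce[i],.122)[0]; d=w[:2]-A; print("band",w,np.hypot(*d),"yaw rel nominal",np.arctan2(-d[1],-d[0])-.121+.5)
    for t in("cup","blue_bottle","rack"):
        print(t,[(round(m["score"],2),np.round(m["bbox"],1).tolist()) for m in r.outline_of(t,n)[:2]])
E
```

```text
time: 18.8
ee_pos: [0.5245, -0.1711, 0.2498]
eef_rot: [-0.131, 0.991, -0.0, 0.001]
ft_force: [-0.0, 0.0, 0.1]
width: 0.0522
grip_force: 0.0
ee_pos: [0.4037, -0.2056, 0.2489]
ft_force: [-0.7, 0.0, 0.8]
top pred [331.7058958  217.35996869] [(np.int32(8), array([332.9, 177.9])), (np.int32(10), array([335.5, 185. ])), (np.int32(44), array([331.2, 216.8]))]
band [ 0.53536923 -0.16879631  0.122     ] 0.10349713746818147 yaw rel nominal 0.630902182695136
cup [(0.84, [330.2, 214.4, 16.8, 36.8])]
blue_bottle [(0.61, [164.9, 156.7, 16.3, 15.5])]
rack [(0.72, [429.4, 232.2, 78.6, 33.0])]
scene pred [230.45760564 233.95657497] [(np.int32(93), array([229.4, 238.5]))]
cup [(0.76, [252.2, 250.8, 75.1, 47.8])]
blue_bottle [(0.53, [387.1, 217.7, 12.4, 30.3])]
rack [(0.69, [128.1, 317.3, 112.9, 87.8])]
```

```bash
python3 -c "
from bench import r
print(r.close_job())"
```

```text
the job is handed in; nothing more can be done
None
```

The cup hangs by itself in the mixer's collar, turned about 1.05 rad (give or take 0.07) from the slot and seated at pocket height, and the job was handed in with the gripper clear; I never felt for the pocket wall, and the rack and blue bottle still stood in place at the last check, but I did not re-check the green-glass bottle.

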